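# Lay tongued rails into the carrying tray

### The arm

A 6-joint arm with a two-finger parallel gripper is mounted at the origin on the work surface. World frame = base frame: x ahead of the robot, y to its left, z up, the work surface at z = 0. Lengths are in mm, angles in rad, forces in N, time in s.
With the tool pointing down it reaches from about 275 to 825 mm from the base axis. Payload 5.2 kg.
Tool frame: the origin (TCP) lies at the very end of the fingers, on their centre line; the grasp point (between the pads) lies 19 mm behind it; z points along the fingers, y is the direction in which the jaws open and shut (so a half turn about z gives the same grasp; the last joint's range is limited). The gripper opens to 93 mm and grips with 3 to 60 N. Pads are 15 mm wide; open, the fingers measure 128 mm over their backs; the gripper's body (75 mm by 188 mm) begins 65 mm behind the grasp point.
Start: joints at [0.916, 0.259, 1.535, -0, 1.348, -0.203], TCP at [240.102, 494.829, 218.653] pointing down, gripper open.
Joint ranges: [-3.14, 3.14], [-0.91, 2.08], [0.19, 2.58], [-1.22, 4.36], [0.22, 2.71], [-3.12, 3.12]. Speed limits (rad/s): [2.57, 2.57, 3.14, 3.14, 3.14, 3.14].

### API

Orientations are given as [roll, pitch, yaw] about the fixed x, y, z axes, in that order (R = Rz(yaw) Ry(pitch) Rx(roll)).
In Python, from bench import robot gives the robot as it stands. The module is installed in compiled form; this text tells all that it offers. Calls block until the motion is done:
- robot.move_ptp(position, orientation): joint-space move of the TCP to a pose.
- robot.move_linear(position, ori=None, speed=150, f_stop=None): straight line of the TCP; ori=None keeps the orientation; speed is the mean speed in mm/s. With f_stop (N) it stops when the force on the tool has changed by that much, and returns True; else False.
- robot.move_j(angles): joint-space move.
- robot.move_gripper(opening): opening from 0.0 (shut) to 1.0 (fully open); the grip force is fixed at half the most; returns when the fingers have stopped.
- robot.sleep(seconds).
- robot.inverse_kinematics(position, orientation): joint angles nearest the present ones, or None.
- robot.get_image(name): name is "side" or "top" or "wrist"; returns a dict with "img" (400x640x3 uint8, blue, green, red), "fovy" (degrees; the focal length in pixels is half the picture's height over the tangent of half this angle, whatever the lens; pixels are square), "cx", "cy" (the principal point, pixels), "eye" and "orientation" of the camera in the world. Camera axes: x right, y down, z forward; pixel columns grow to the right and rows downward; lengths in mm; the calibration is good to about 2 mm. The wrist camera is an equidistant fisheye: a pixel r from the principal point sees the ray r / f radians off the axis. A picture is of the moment at which its call begins. There is no depth.
A pose or a line that the arm cannot do raises robot.MotionError and nothing moves.
- robot.hand_in(): hands the job in, once; it reports no verdict.
Readings, each from a call of its own:
- robot.current_t(): time.
- robot.current_qpos(): joint angles.
- robot.current_joint_vel(): joint speeds.
- robot.current_joint_efforts(): joint torques, N m.
- robot.current_tcp_pos(): TCP position.
- robot.current_eef_rot(): TCP orientation.
- robot.current_contact_force(): force on the tool from outside, world axes, zero at the start.
- robot.current_ft_torque(): the same for the moment, N m.
- robot.current_gripper_width(): opening from 0.0 (shut) to 1.0 (fully open).
Only numpy, scipy, OpenCV 4.12 (cv2) and the standard library are available. Lean on these libraries where they do the work, as an engineer would, in place of code of your own. Each camera call takes 0.05 s, during which the arm holds its last target.

### The job

Load both tongued wooden rails into the tray, one in each lane: each lying on its flat face with the stepped face up, tongue slid under the bridge and fully home, so that the catch springs up behind it. Do not ram anything against the tray, and leave the hammer, plane and jar where they are.

Things in the scene. Friction and masses are not known exactly. Their poses are not given: they have to be found in the camera images.
- rail_a_mid (a point): centre of a loose pale-wood rail, about 110 g, body 88 x 46 x 24 mm, with a tongue at one end 22 mm long, 34 wide, 10 thick, flush with one broad face (flat face), 14 mm below the other (stepped face). x: along it to the tongue (tongue end +55 mm, shoulder +33, plain end -55); y: out of the stepped face (faces at +-12); z: across the 46 mm width. Starts standing freely on a narrow edge, z up, centre 23 mm up
- rail_a_tip (a point): middle of the end face of this rail's tongue: 55 mm from the rail's centre along its x and 7 mm towards the flat face; axes as the rail's
- rail_b_mid (a point): centre of the second rail, identical, same axes. The rails start on edge, lengthwise within 45 degrees of the robot's x, one with its tongue away from the robot, the other towards it. A rail tips over when its top is pushed about 22 mm sideways
- rail_b_tip (a point): middle of the end face of this rail's tongue: 55 mm from the rail's centre along its x and 7 mm towards the flat face; axes as the rail's
- tray: fixed plywood tray, 185 mm along its x and 200 mm along y, floor 12 mm thick (top 12 mm above the table), with two parallel lanes along its x, 104 mm apart (centre lines at y = +52 and -52 mm). Origin on the table, between the two lane points; x points to the bridges, away from the robot give or take 20 degrees. Floor spans x = -112 to +72 mm
- lane1 (a point): left (+y) lane: point on its floor (12 mm above the table) under the centre of a rail that is home, tongue end on the end stop. x along the lane to the stop (face at +55 mm), z up. A bridge roofs x = +35.5 to +55, underside 14 mm, top 22 mm above the floor, opening 44 mm wide. Guide strips 8 mm high, 51 mm apart, from x = 0 to +33, flaring to 66 mm apart at -18; open behind that
- lane2 (a point): right (-y) lane, same shape: point on its floor, 12 mm above the table, under the centre of a rail that is fully home; x along the lane towards the bridge and stop, z up
- catch1 (a joint): sprung brass catch in the left lane's floor, 20 mm wide, on its centre line: upright face at lane x = -58 mm, ramp behind it from -76. 0 = up, 6 mm above the floor; 0.006 = flush (1.4 N to start, 2.6 N flush). A rail laid over it must be held down on the floor; it springs up behind the plain end when the rail is home, leaving 3 mm of play
- catch2 (a joint): the same catch in the right lane: 0 = up, standing 6 mm above the floor, 0.006 = pressed flush
- hammer: bystander: hammer, 280 mm long, lying on the table beyond the work; origin on its underside, x along the handle towards the head
- plane: bystander: small wooden hand plane 150 x 50 mm, about 60 mm high, origin at the centre of its underside, x along its length
- jar: bystander: round glue jar, 56 mm across, 70 mm high, origin at the centre of its underside
There are look-alikes about, which are no part of the job. What is shaped like the part that bears rail_a_mid but grey or turquoise is not meant. Leave any purple look-alike of the part that bears rail_b_mid alone.

How it is judged:
By the outcome, as a careful person would: the job done as asked, in the order asked, and still so for the second after the job is handed in, with the robot touching nothing.
It also fails if it takes over 72 s, if anything falls off the work surface, if the arm or the gripper's body presses on something with over 40 N, if the wrist force passes 120 N, or if a joint passes its speed limit or range.

## Working session

There is one attempt and no reset: what is moved stays moved. The work goes in short steps, each a Python script; the robot and the scene stay as the last script left them, time stands still between calls to the robot, and variables do not carry over. Pictures are saved under pics/ and viewed, and the job is handed in when it is done.

```bash
mkdir -p pics; cat > h.py <<'E'
import numpy as np, cv2
from bench import robot
from scipy.spatial.transform import Rotation as R
def rot(o):
    o=np.array(o,float)
    if o.shape==(3,3): return o
    if o.size==3: return R.from_euler('xyz',o).as_matrix()
    raise Exception(str(o))
def ray(im,u,v):
    f=200/np.tan(np.radians(im['fovy'])/2)
    x=(u-im['cx'])/f; y=(v-im['cy'])/f
    return rot(im['orientation'])@np.array([x,y,1.])
def onplane(im,u,v,z):
    d=ray(im,u,v); e=np.array(im['eye'],float)
    return e+d*(z-e[2])/d[2]
def proj(im,p):
    f=200/np.tan(np.radians(im['fovy'])/2)
    c=rot(im['orientation']).T@(np.array(p,float)-np.array(im['eye']))
    return c[0]/c[2]*f+im['cx'],c[1]/c[2]*f+im['cy']
E
python3 - <<'E'
from h import *
import pickle
for n in ['side','top','wrist']:
    im=robot.get_image(n); cv2.imwrite(f'pics/{n}0.png',im['img']); pickle.dump(im,open(n+'0.pkl','wb'))
    print(n,{k:v for k,v in im.items() if k!='img'})
print(robot.current_t(),robot.current_eef_rot(),robot.current_gripper_width())
E
```

```text
side {'fovy': 55.858089461049005, 'cx': 317.08027497167654, 'cy': 195.58370744830117, 'eye': array([440.60799042, 682.97120056, 486.13377644]), 'orientation': array([-2.10820399, -0.01589911, -2.99521865])}
top {'fovy': 47.45814979932931, 'cx': 324.3576457131383, 'cy': 196.67757003417495, 'eye': array([ 395.06296894,  -49.57837364, 1041.84861158]), 'orientation': array([-2.97663643, -0.0060511 , -1.57730482])}
wrist {'fovy': 65.70646984690485, 'cx': 323.0251788338309, 'cy': 196.68908620834827, 'eye': array([170.81990322, 528.33571341, 383.14782385]), 'orientation': array([2.86111215e+00, 1.40723170e-03, 1.11890666e+00])}
0.15 [-3.14020273e+00 -3.16906402e-04  2.68981238e+00] 1.0004896334329176
```

View pics/top0.png

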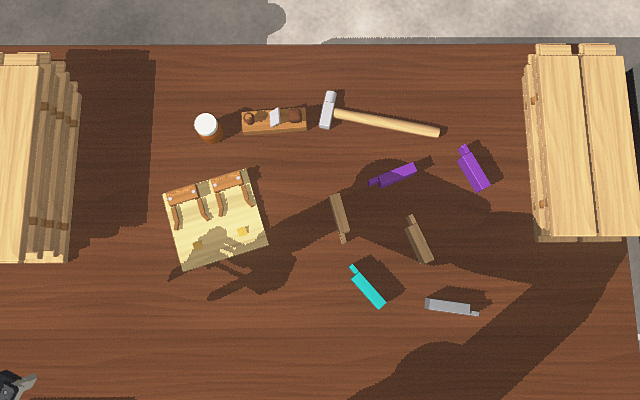

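View pics/side0.png

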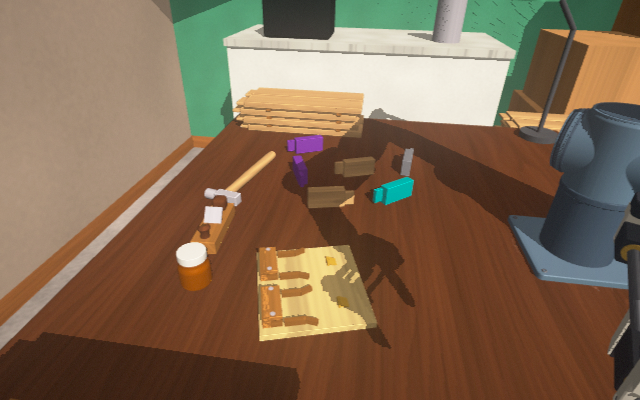

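View pics/wrist0.png

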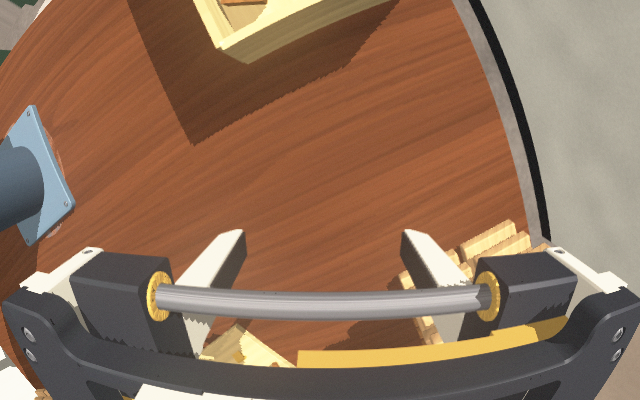

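The candidates in the top picture are wooden rails at (340,218) and (419,239), purple at (393,175) and (474,168), turquoise at (367,287), and grey at (452,307). The two pale-wood ones, which lie in shadow, fit the description. I'll confirm that in an enlarged crop.

```bash
python3 - <<'E'
import cv2,numpy as np
t=cv2.imread('pics/top0.png'); s=cv2.imread('pics/side0.png')
def g(i): return (255*(i/255.)**0.55).astype(np.uint8)
a=cv2.resize(g(t[185:275,315:445]),None,fx=6,fy=6,interpolation=cv2.INTER_CUBIC)
cv2.imwrite('pics/c1.png',a)
cv2.imwrite('pics/c2.png',cv2.resize(g(s[145:215,290:390]),None,fx=7,fy=7,interpolation=cv2.INTER_CUBIC))
cv2.imwrite('pics/c3.png',cv2.resize(t[160:280,155:280],None,fx=5,fy=5,interpolation=cv2.INTER_CUBIC)[:600])
E
```

```text
(no output)
```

View pics/c1.png

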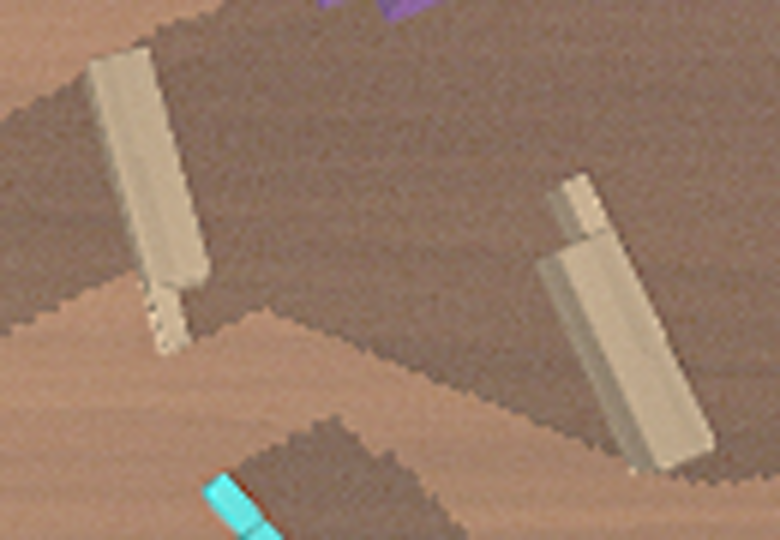

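View pics/c2.png

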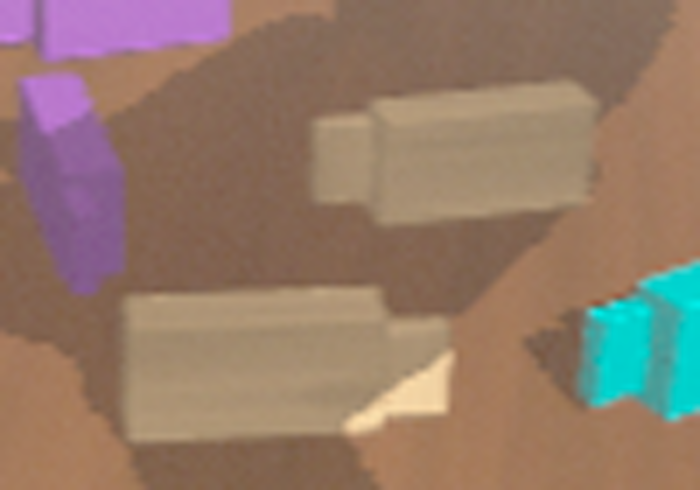

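View pics/c3.png

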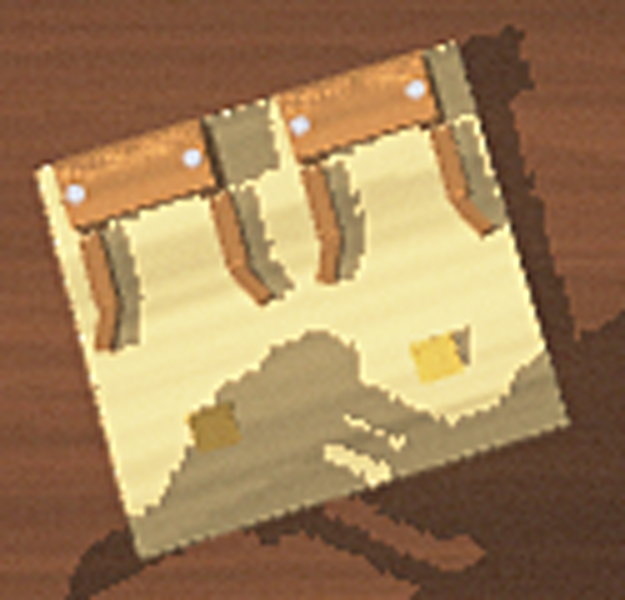

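The crop confirms both. Rail A is on the left: its tongue is towards the robot, flush with the +y face, so the stepped face is at -y. Rail B is on the right: its tongue is away from the robot and the stepped face is at +y. Both have z up. My plan is to tip each rail onto its flat face, grip it across the 46 mm width, place it in the lane and slide it home. Next I'll measure.

```bash
cat > m.py <<'E'
from h import *
import pickle
t=pickle.load(open('top0.pkl','rb')); s=pickle.load(open('side0.pkl','rb'))
from scipy.optimize import least_squares
c=lambda x,y:(155+(x+.5)/5-.5,160+(y+.5)/5-.5)
# tray features: (pixel, local xyz)
P=[(c(140,558),(-112.5,100,12)),(c(570,425),(-112.5,-100,12)),(c(38,165),(72.5,100,12)),
   (c(192,403),(-58,62,18)),(c(410,340),(-58,-42,18)),
   (c(190+43,406-13),(-58,42,18)),(c(455,333),(-58,-62,18))]
W=[onplane(t,*p,l[2])[:2] for p,l in P]
L=np.array([l[:2] for p,l in P]); W=np.array(W)
def res(q):
    cc,ss=np.cos(q[2]),np.sin(q[2]); return ((np.array([[cc,-ss],[ss,cc]])@L.T).T+q[:2]-W).ravel()
r=least_squares(res,[450,150,.2],loss='soft_l1',f_scale=2); q=r.x; print('tray',q,np.round(res(q).reshape(-1,2),1).tolist())
def tw(x,y,z,q=q): 
    cc,ss=np.cos(q[2]),np.sin(q[2]); return np.array([q[0]+cc*x-ss*y,q[1]+ss*x+cc*y,z])
if __name__=='__main__':
    g=lambda i:(255*(i/255.)**0.6).astype(np.uint8)
    for nm,im,box,k in [('t',t,(155,160,280,280),5),('s',s,(245,230,385,345),5)]:
        x0,y0,x1,y1=box; I=cv2.resize(im['img'][y0:y1,x0:x1],None,fx=k,fy=k,interpolation=cv2.INTER_CUBIC)
        def poly(ps,col,cl=True):
            a=np.array([[( (u+.5-x0)*k-.5),((v+.5-y0)*k-.5)] for u,v in [proj(im,p) for p in ps]]).round().astype(int)
            cv2.polylines(I,[a],cl,col,1)
        poly([tw(a,b,12) for a,b in [(-112.5,100),(-112.5,-100),(72.5,-100),(72.5,100)]],(255,0,0))
        for y in (52,-52):
            poly([tw(a,y+b,34) for a,b in [(35.5,-30),(35.5,30),(55,30),(55,-30)]],(255,0,255))
            poly([tw(a,y+b,18) for a,b in [(-58,-10),(-58,10)]],(0,0,255))
            for sg in (1,-1): poly([tw(a,y+sg*b,20) for a,b in [(33,25.5),(0,25.5),(-18,33)]],(0,255,0),False)
        cv2.imwrite(f'pics/o_{nm}.png',I)
    d=lambda x,y:(315+(x+.5)/6-.5,185+(y+.5)/6-.5)
    A=[d(90,63),d(148,48),d(210,275),d(160,285)]
    B=[d(552,258),d(608,232),d(714,443),d(662,468)]
    for n,Q in (('A',A),('B',B)): print(n,np.round([onplane(t,*p,46)[:2] for p in Q],1).tolist(), 'tongue',np.round(onplane(t,*d(*((172,350) if n=='A' else (575,180))),40),1))
E
python3 m.py
```

```text
tray [538.05157478 197.22593644  -5.99051056] [[1.7, 0.3], [1.5, -0.4], [0.6, -1.0], [-3.5, 1.6], [-1.3, -1.0], [-2.1, 0.7], [1.4, 0.0]]
A [[564.3, -68.3], [569.8, -89.8], [485.5, -111.5], [482.0, -93.2]] tongue [458.6 -97.5  40. ]
B [[491.0, -236.8], [500.4, -257.7], [423.5, -293.1], [414.7, -273.9]] tongue [ 520.4 -247.5   40. ]
```

```bash
ls pics
```

```text
c1.png
c2.png
c3.png
o_s.png
o_t.png
side0.png
top0.png
wrist0.png
```

View pics/o_t.png

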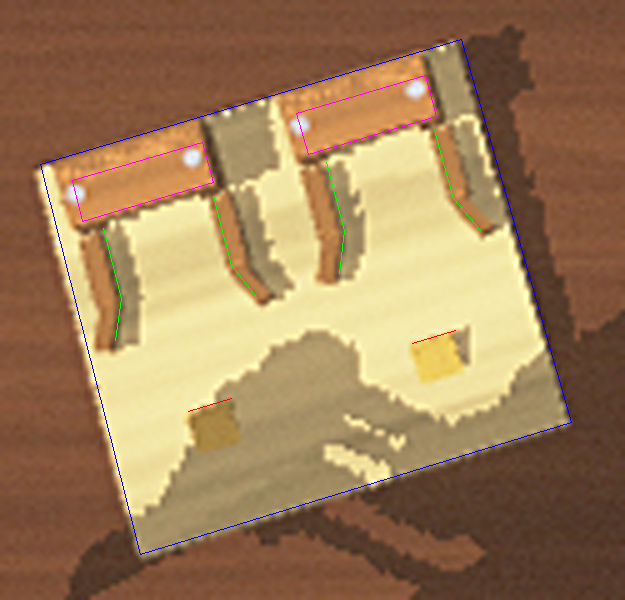

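View pics/o_s.png

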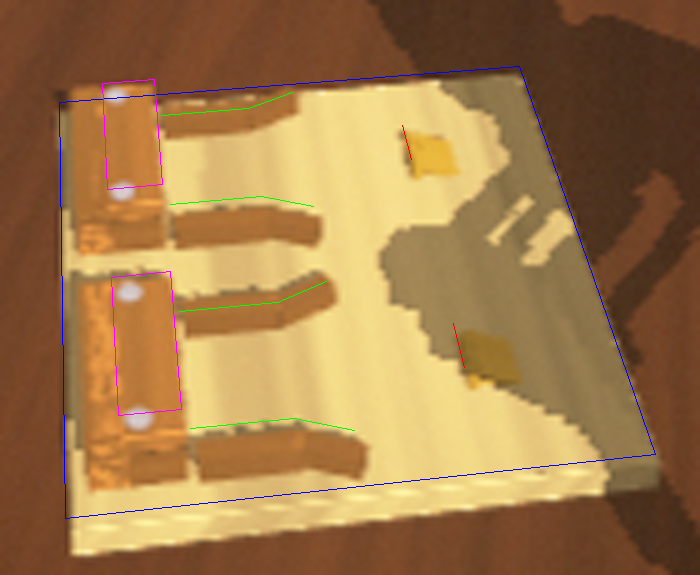

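The tray pose is (538.1, 197.2) with yaw 0.293, and the overlays fit to about 1 px. I'll tip rail A by straddling it and moving sideways towards its flat side, which leaves the tool oriented for the grasp.

```bash
cat >> h.py <<'E'
RAILS={'A':dict(bc=(525.3,-90.7),yaw=np.arctan2(-23.4,-83.3),k=1),'B':dict(bc=(457.4,-265.4),yaw=np.arctan2(36.2,76.6),k=0)}
def wrap(a): return (a+np.pi)%(2*np.pi)-np.pi
def tip(n):
    r=RAILS[n]; y=r['yaw']; X=np.array([np.cos(y),np.sin(y)]); Y=np.array([-X[1],X[0]])
    c=np.array(r['bc'])+4*X; o=[np.pi,0,wrap(y+np.pi*r['k'])]
    robot.move_gripper(1.0)
    robot.move_ptp([*c,110],o); robot.move_linear([*c,34],speed=120)
    e=c-64.5*Y
    print('stop',robot.move_linear([*e,34],speed=80,f_stop=15))
    robot.sleep(.3)
    robot.move_linear([*e,75],speed=150)
    print(robot.current_t(),robot.current_qpos().round(2))
def shot(n,f,box=None,k=1):
    import pickle
    im=robot.get_image(n); pickle.dump(im,open(f+'.pkl','wb')); I=im['img']
    if box: I=cv2.resize(I[box[1]:box[3],box[0]:box[2]],None,fx=k,fy=k,interpolation=cv2.INTER_CUBIC)
    cv2.imwrite(f'pics/{f}.png',(255*(I/255.)**0.6).astype(np.uint8)); return im
E
python3 - <<'E'
from h import *
tip('A')
shot('top','a1',(280,160,440,280),5); shot('side','a1s',(240,120,420,240),4)
E
```

```text
stop False
5.1833 [-0.28  0.33  1.83 -0.    0.98  1.02]
```

View pics/a1.png

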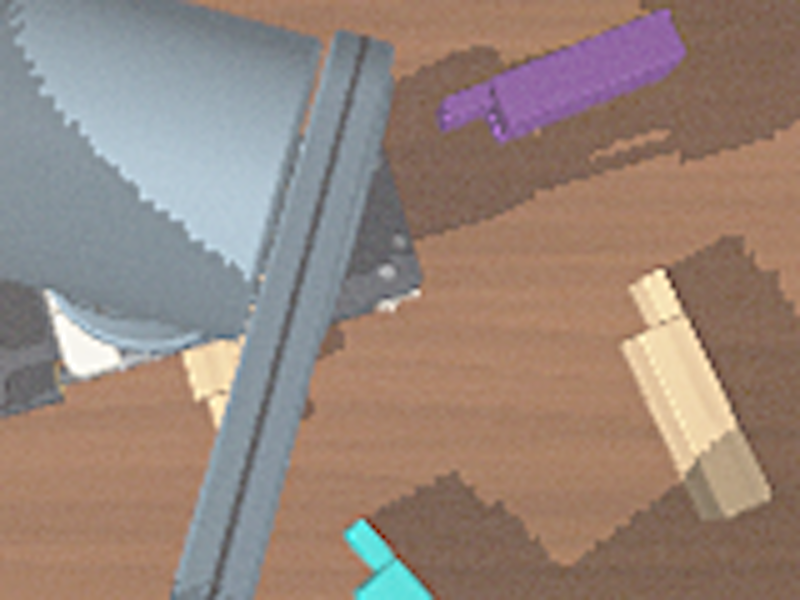

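View pics/a1s.png

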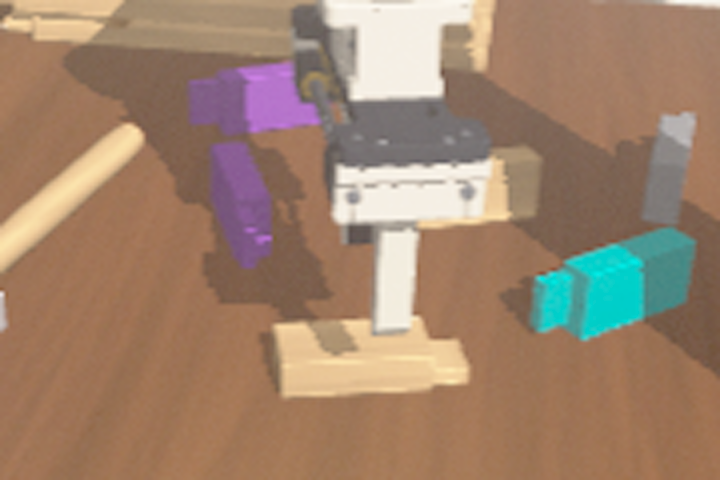

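Rail A now lies flat with its stepped face up. I'll tip B next and then measure both.

```bash
python3 - <<'E'
from h import *
tip('B')
shot('top','b1',(280,170,440,290),5); shot('side','b1s',(240,120,420,240),4)
E
```

```text
stop False
8.9167 [-0.77  0.45  1.63 -0.    1.06  0.36]
```

View pics/b1.png

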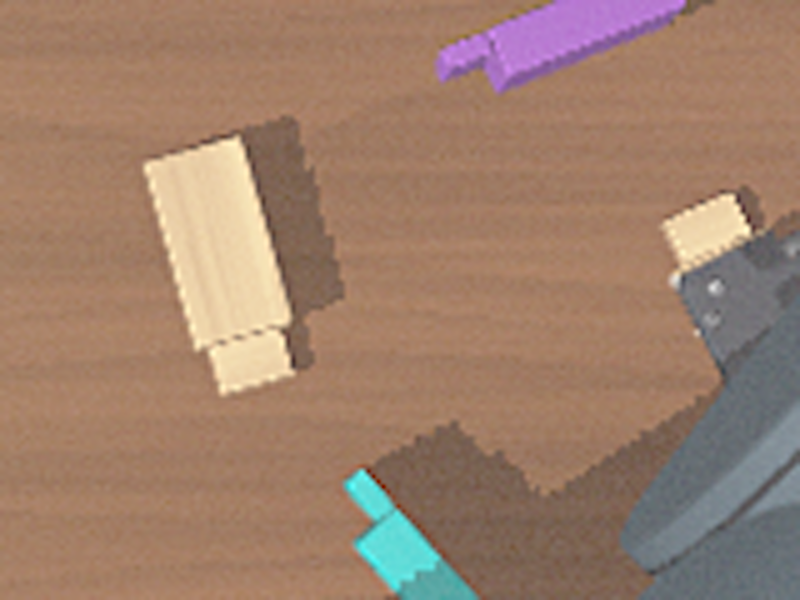

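View pics/b1s.png

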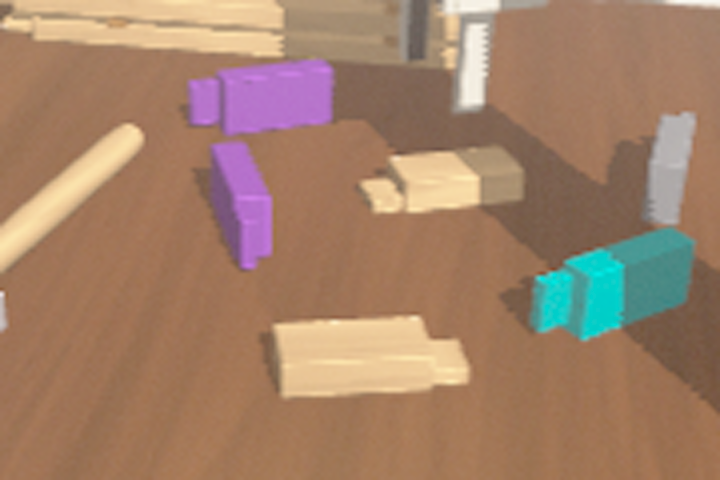

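Both rails lie stepped face up. In the crop, A's top-face corners are about (143,162), (243,136), (291,320) and (198,350), with the tongue end at (221..296, 395..372). I'll grasp A now and refine the tray from the unshadowed view.

```bash
cat > m2.py <<'E'
from h import *
import pickle
def meas(im,x0,y0,k,C,T):
    """C: plain-left.. order: two plain corners, two shoulder corners; T two tongue end corners (z=10)"""
    d=lambda p:(x0+(p[0]+.5)/k-.5,y0+(p[1]+.5)/k-.5)
    W=np.array([onplane(im,*d(p),24)[:2] for p in C]); Tt=np.array([onplane(im,*d(p),10)[:2] for p in T])
    pl=W[:2].mean(0); sh=W[2:].mean(0); te=Tt.mean(0)
    v=te-pl; yaw=np.arctan2(v[1],v[0]); X=v/np.hypot(*v)
    print('lens',np.hypot(*(sh-pl)),np.hypot(*v),'w',np.hypot(*(W[0]-W[1])),np.hypot(*(W[2]-W[3])),'yaws',yaw,np.arctan2(*(sh-pl)[::-1]))
    mid=((pl+55*X)+(te-55*X)+(sh-33*X))/3
    print('mid',mid); return mid,yaw
if __name__=='__main__':
    im=pickle.load(open('b1.pkl','rb'))
    meas(im,280,170,5,[(143,162),(243,136),(291,320),(198,350)],[(221,395),(296,372)])
    import m
    m.t=im
    I=im['img']; x0,y0,k=155,160,5
    I=cv2.resize(I[160:280,155:280],None,fx=k,fy=k,interpolation=cv2.INTER_CUBIC)
    def poly(ps,col,cl=False):
        a=np.array([[( (u+.5-x0)*k-.5),((v+.5-y0)*k-.5)] for u,v in [proj(im,p) for p in ps]]).round().astype(int)
        cv2.polylines(I,[a],cl,col,1)
    tw=m.tw
    poly([tw(a,b,12) for a,b in [(-112.5,100),(-112.5,-100),(72.5,-100),(72.5,100)]],(255,0,0),True)
    for y in (52,-52):
        poly([tw(35.5,y-30,34),tw(35.5,y+30,34)],(255,0,255)); poly([tw(a,y+b,18) for a,b in [(-58,-10),(-58,10)]],(0,0,255))
        poly([tw(-80,y,12),tw(34,y,12)],(0,0,0))
        for sg in (1,-1): poly([tw(a,y+sg*b,20) for a,b in [(33,25.5),(0,25.5),(-18,33)]],(0,200,0))
    cv2.imwrite('pics/tr2.png',I)
E
python3 m2.py
```

```text
lens 87.33415845645082 109.11593063749463 w 46.83694254271623 43.71284754706166 yaws -2.8723916944098313 -2.879098384121624
mid [505.72084714 -57.1761287 ]
tray [538.05157478 197.22593644  -5.99051056] [[1.7, 0.3], [1.5, -0.4], [0.6, -1.0], [-3.5, 1.6], [-1.3, -1.0], [-2.1, 0.7], [1.4, 0.0]]
```

View pics/tr2.png

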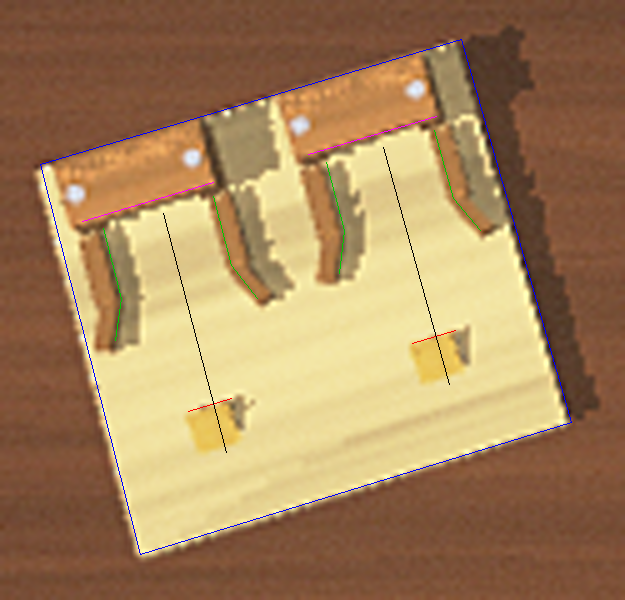

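```bash
cat >> h.py <<'E'
TQ=np.array([538.05,197.23]); TY=2*np.pi-5.99051; TX=np.array([np.cos(TY),np.sin(TY)]); TN=np.array([-TX[1],TX[0]]); TQ=TQ-1.3*TX
GX=-28
def F(): return np.round(robot.current_contact_force(),1)
def pick(mid,yaw,k,z=5):
    X=np.array([np.cos(yaw),np.sin(yaw)]); g=np.array(mid)+GX*X; o=[np.pi,0,wrap(yaw+k*np.pi)]
    robot.move_ptp([*g,60],o); robot.move_linear([*g,z],speed=100,f_stop=8)
    robot.move_gripper(0.0); print('w',robot.current_gripper_width()*93,robot.current_tcp_pos().round(1),F())
    robot.move_linear([*g,110],speed=150); print('w',robot.current_gripper_width()*93,F(),robot.current_t())
def lanepos(y,off,dy=0): return TQ+TN*(y+dy)+TX*(off+GX)
E
python3 - <<'E'
from h import *
pick((505.7,-57.2),-2.8745,1)
p=lanepos(52,-52); o=[np.pi,0,wrap(TY+np.pi)]
robot.move_ptp([*p,55],o)
print(robot.current_qpos().round(2),robot.current_t(),robot.current_tcp_pos())
shot('top','a2',(155,150,315,270),5); shot('side','a2s',(225,190,385,310),5)
shot('wrist','a2w')
E
```

```text
w 46.27378460075825 [532.7 -49.7   5.1] [-0.8  0.6  0.5]
w 45.95627349159855 [-0.6  0.7 -1.2] 12.4333
[ 0.24  0.34  1.87 -0.    0.93 -1.62] 14.675 [445.37164538 223.38351246  54.93420444]
```

View pics/a2.png

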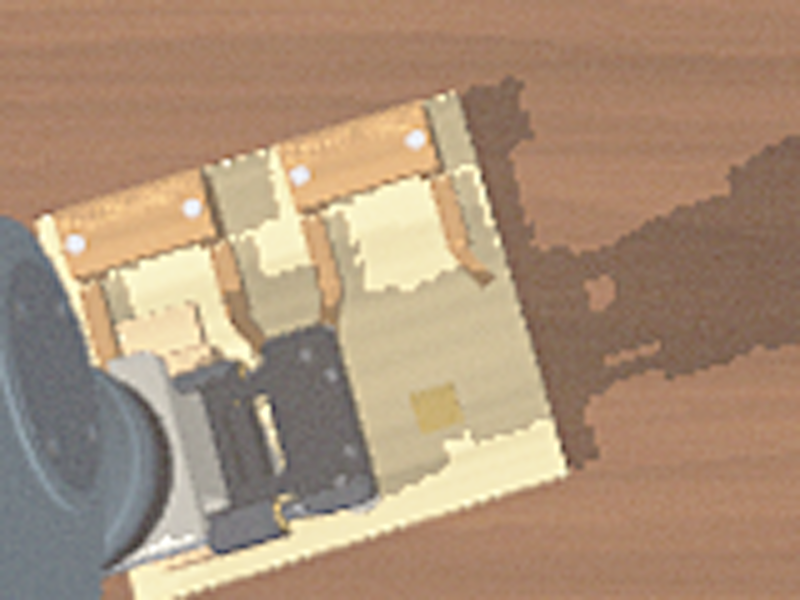

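View pics/a2s.png

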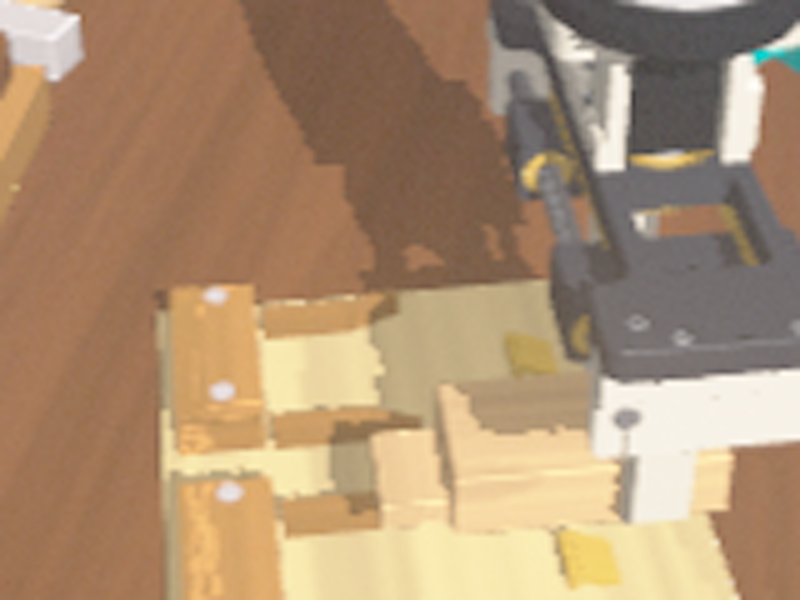

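View pics/a2w.png

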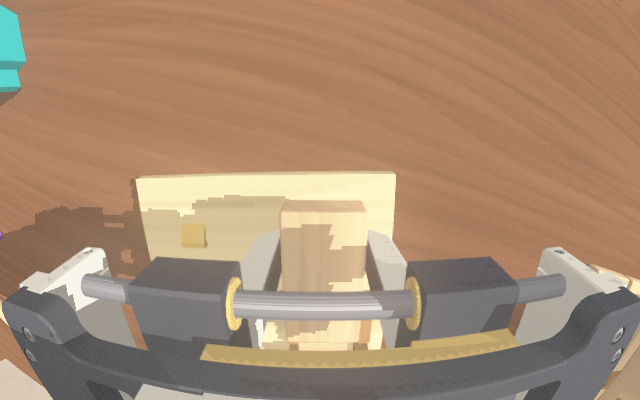

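```bash
python3 - <<'E'
from h import *
import pickle
im=pickle.load(open('a2.pkl','rb'))
for p in [(117,323),(196,303),(203,335)]:
    w=onplane(im,155+(p[0]+.5)/5-.5,150+(p[1]+.5)/5-.5,60)[:2]-TQ
    print(w@TX,w@TN)
E
```

```text
4.081207930430465 65.96807451066962
2.508726876656102 31.074055781153014
-11.951490863693385 31.67415612797641
```

```bash
python3 - <<'E'
from h import *
p=lanepos(52,-52)
robot.move_linear([*p,28],speed=80,f_stop=8)
im=shot('top','a3',(160,180,240,260),7)
shot('side','a3s',(250,230,370,320),6)
I=im['img']
E
```

```text
(no output)
```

View pics/a3.png

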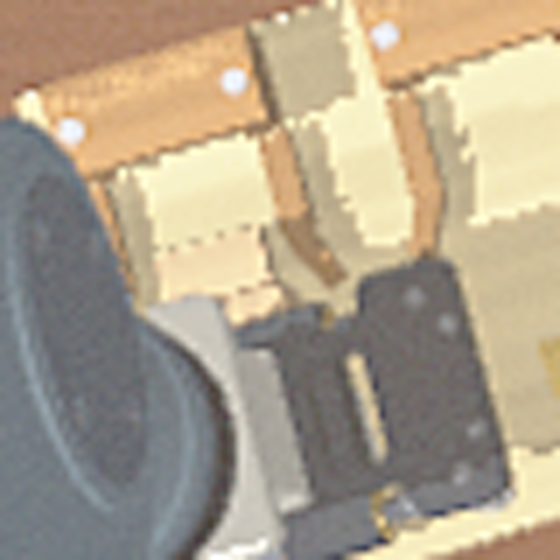

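View pics/a3s.png

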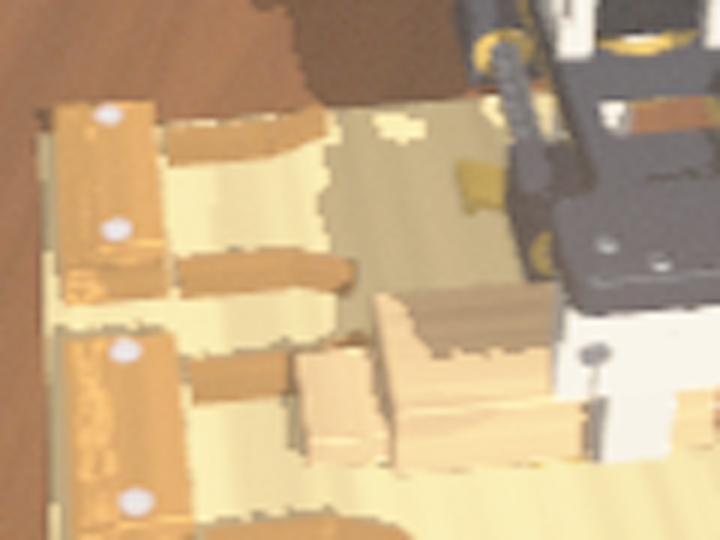

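```bash
python3 - <<'E'
from h import *
import pickle
im=pickle.load(open('a3.pkl','rb'))
def q(p,z):
    w=onplane(im,160+(p[0]+.5)/7-.5,180+(p[1]+.5)/7-.5,z)[:2]-TQ; return (w@TX).round(1),(w@TN).round(1)
for p in [(157,250),(268,229),(278,285)]: print('tongue',q(p,33))
for p in [(108,182),(262,140),(276,205),(124,242)]: print('guide',q(p,20))
for p in [(90,175),(268,125)]: print('bridge',q(p,34))
for p in [(398,95),(412,190)]: print('lane2 guideL outer',q(p,20))
ims=pickle.load(open('a3s.pkl','rb'))
def qs(p,z):
    w=onplane(ims,250+(p[0]+.5)/6-.5,230+(p[1]+.5)/6-.5,z)[:2]-TQ; return (w@TX).round(1),(w@TN).round(1)
print('side tongue top end',qs((303,407),33),qs((297,352),33),'guide r top inner', qs((190,365),20),qs((295,348),20))
print('side lane2 guides', qs((180,258),20),qs((350,255),20),qs((168,125),20))
E
```

```text
tongue (np.float64(4.9), np.float64(65.2))
tongue (np.float64(1.1), np.float64(29.8))
tongue (np.float64(-17.3), np.float64(31.3))
guide (np.float64(33.8), np.float64(78.3))
guide (np.float64(32.5), np.float64(27.3))
guide (np.float64(10.6), np.float64(28.3))
guide (np.float64(13.3), np.float64(78.1))
bridge (np.float64(34.4), np.float64(79.5))
bridge (np.float64(33.4), np.float64(21.2))
lane2 guideL outer (np.float64(33.9), np.float64(-18.6))
lane2 guideL outer (np.float64(2.4), np.float64(-14.9))
side tongue top end (np.float64(4.2), np.float64(56.1)) (np.float64(3.6), np.float64(35.6)) guide r top inner (np.float64(32.8), np.float64(23.6)) (np.float64(2.8), np.float64(20.8))
side lane2 guides (np.float64(32.9), np.float64(-20.8)) (np.float64(-17.6), np.float64(-15.5)) (np.float64(32.9), np.float64(-83.7))
```

```bash
python3 - <<'E'
from h import *
print(robot.current_eef_rot(), wrap(TY+np.pi), robot.current_tcp_pos(), lanepos(52,-52), robot.current_gripper_width()*93, F())
im=shot('wrist','a3w',(230,180,430,330),4)
E
```

```text
[-3.14155034e+00  5.39590317e-04 -2.84893462e+00] -2.8489173464102064 [445.53980507 223.63174268  28.28983827] [445.20447759 223.56246986] 45.56802514075009 [-0.4 -0.1 -1.5]
```

View pics/a3w.png

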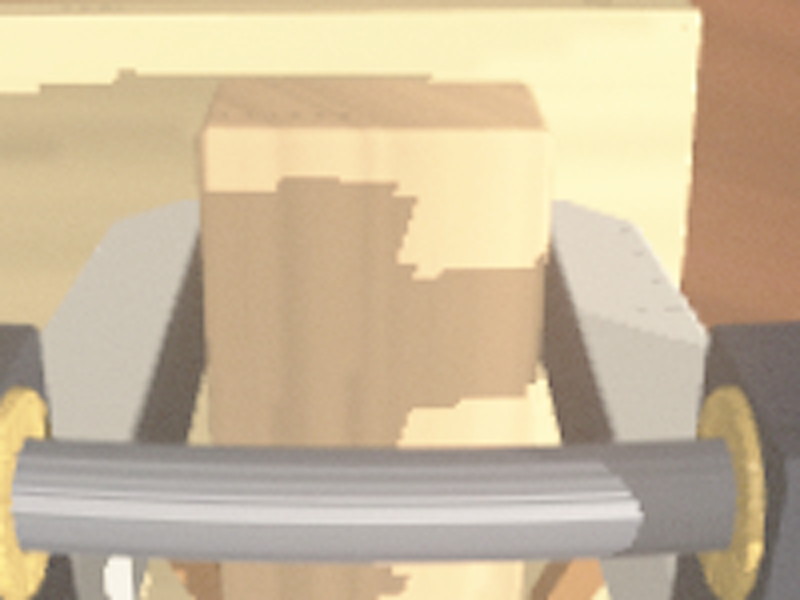

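```bash
python3 - <<'E'
from h import *
import pickle
im=pickle.load(open('a3.pkl','rb'))
x0,y0,k=165,195,18
I=cv2.resize(im['img'][195:227,165:209],None,fx=k,fy=k,interpolation=cv2.INTER_NEAREST)
def poly(im,I,x0,y0,k,ps,col,cl=False):
    a=np.array([[( (u+.5-x0)*k-.5),((v+.5-y0)*k-.5)] for u,v in [proj(im,p) for p in ps]]).round().astype(int)
    cv2.polylines(I,[a],cl,col,1)
tw=lambda x,y,z:np.array([*(TQ+TX*x+TN*y),z])
tp=robot.current_tcp_pos(); b=tp[2]-5
L=lambda x,y,z: np.array([*(tp[:2]+TX*(x-GX)+TN*y),b+z])
def draw(im,I,x0,y0,k):
    for sg in (1,-1): poly(im,I,x0,y0,k,[tw(a,52+sg*w,20) for a,w in [(33,25.5),(0,25.5),(-18,33)]],(0,200,0))
    poly(im,I,x0,y0,k,[L(33,17,10),L(55,17,10),L(55,-17,10),L(33,-17,10)],(255,0,0))
    poly(im,I,x0,y0,k,[L(55,17,10),L(55,17,0),L(55,-17,0),L(55,-17,10)],(255,255,0))
    poly(im,I,x0,y0,k,[L(-55,23,24),L(33,23,24),L(33,-23,24),L(-55,-23,24)],(0,0,255),True)
draw(im,I,x0,y0,k); cv2.imwrite('pics/z1.png',I)
im=pickle.load(open('a3s.pkl','rb')); k=9;x0,y0=280,265
I=cv2.resize(im['img'][265:325,280:368],None,fx=k,fy=k,interpolation=cv2.INTER_NEAREST)
draw(im,I,x0,y0,k); cv2.imwrite('pics/z2.png',I)
E
```

View pics/z1.png

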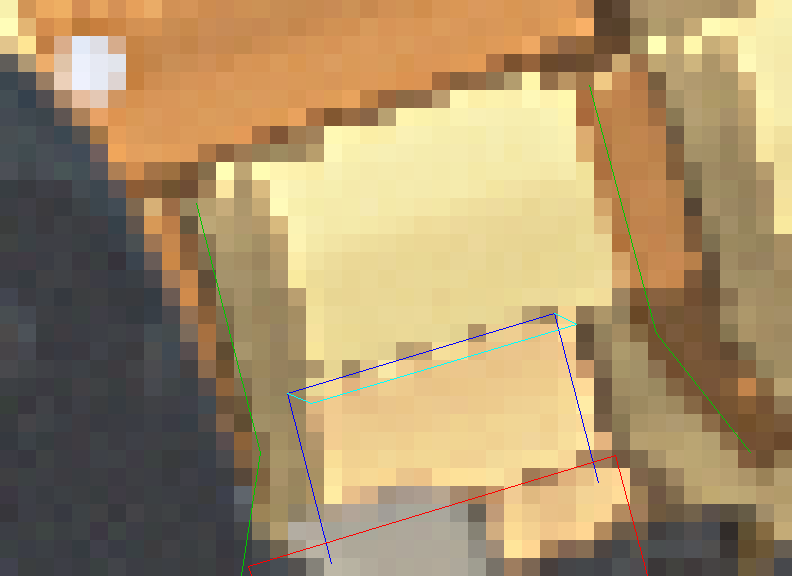

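View pics/z2.png

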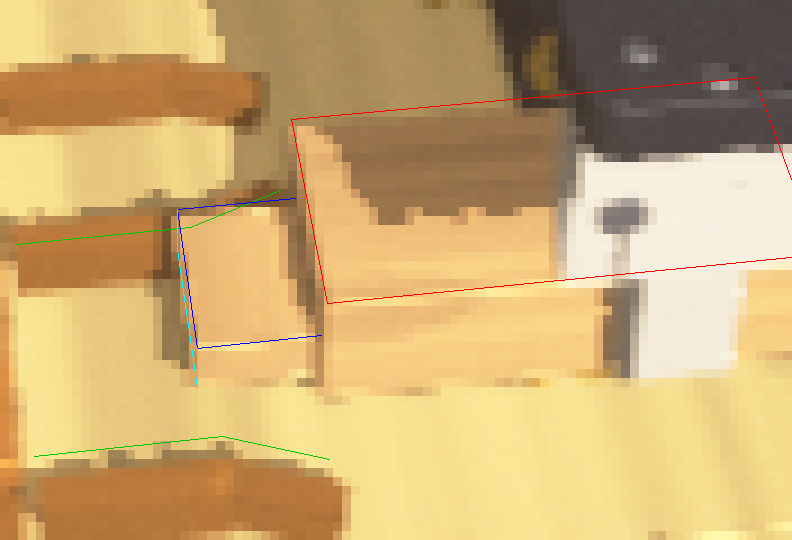

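The overlays put the rail tongue about 1–2 mm to the right of the lane centre. I'll correct by +2 mm, lower the rail, and slide it in with a force guard while watching the lateral force.

```bash
cat >> h.py <<'E'
def lower(y,dy,dyaw,k,off=-52,z=16.3):
    p=lanepos(y,off,dy); o=[np.pi,0,wrap(TY+dyaw+k*np.pi)]
    robot.move_linear([*p,z+11],ori=o,speed=60,f_stop=8)
    f0=robot.current_contact_force()
    print('lower',robot.move_linear([*p,z],speed=30,f_stop=9),robot.current_tcp_pos().round(1),F())
def lf(): 
    f=robot.current_contact_force(); return np.round([f[:2]@TX,f[:2]@TN,f[2]],1)
def slide(y,dy,offs,z,f=7,speed=30):
    for o in offs:
        p=lanepos(y,o,dy); s=robot.move_linear([*p,z],speed=speed,f_stop=f)
        w=robot.current_tcp_pos()[:2]-TQ
        print(o,s,'at',round(w@TX-GX,1),round(w@TN,1),robot.current_tcp_pos()[2].round(1),'F lane',lf(),'T',np.round(robot.current_ft_torque(),2))
        if s: break
E
python3 - <<'E'
from h import *
lower(52,2,.015,1)
z=robot.current_tcp_pos()[2]
slide(52,2,[-40,-32,-24],z)
print(robot.current_t())
shot('top','a4',(160,180,240,260),7); shot('side','a4s',(250,230,370,320),6)
E
```

```text
lower True [445.1 225.6  16.9] [-0.6  1.2  4.5]
-40 True at -51.4 54.0 16.9 F lane [-1.8 -0.2  5.6] T [-0.02  0.03  0.04]
16.3083
```

View pics/a4.png

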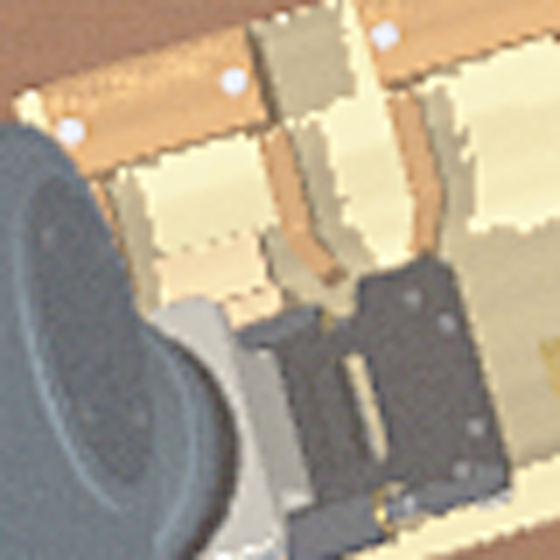

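View pics/a4s.png

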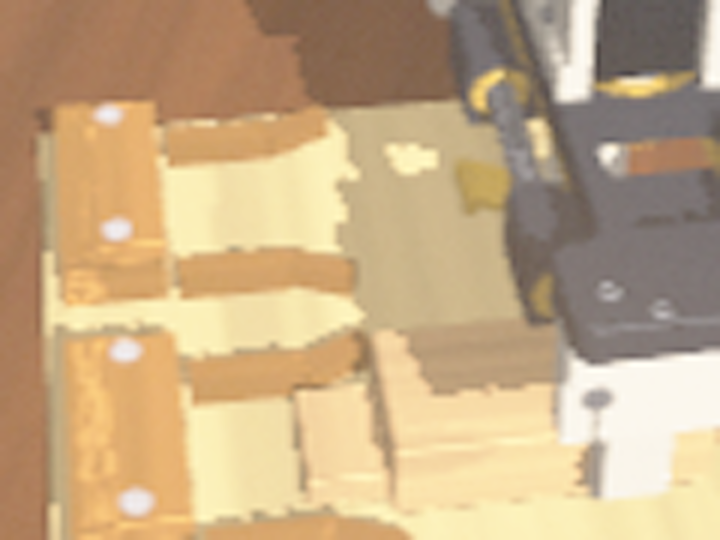

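```bash
python3 - <<'E'
from h import *
slide(52,2,[-42,-34,-26],16.9,f=12)
shot('top','a5',(160,180,240,260),7)
print(robot.current_t())
E
```

```text
-42 True at -51.1 54.0 16.9 F lane [-1.2  0.3  4.4] T [ 0.04 -0.1   0.01]
16.675
```

View pics/a5.png

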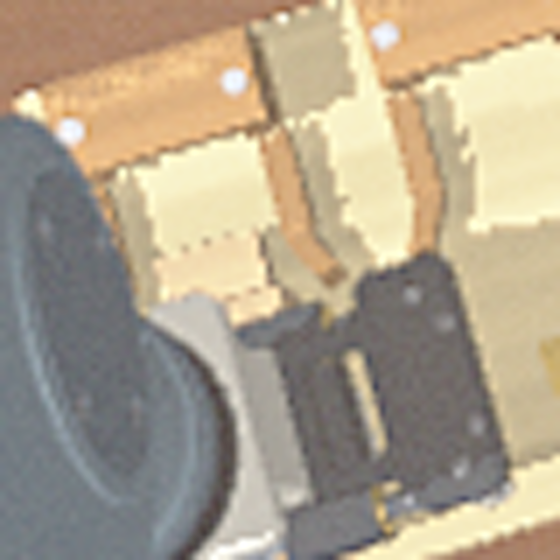

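```bash
python3 - <<'E'
from h import *
slide(52,2,[-50.8],17.4,f=15,speed=10)
slide(52,2,[-46],17.4,f=15,speed=15)
print(robot.current_t())
E
```

```text
-50.8 False at -51.0 54.0 17.2 F lane [-0.1 -0.3  2.9] T [-0.   -0.04 -0.02]
-46 False at -45.8 54.0 17.3 F lane [-1.1 -0.1  2.2] T [0.07 0.16 0.02]
17.3917
```

```bash
python3 - <<'E'
from h import *
slide(52,2,[-36,-28,-20,-12],17.3,f=12,speed=20)
print(robot.current_t())
shot('top','a6',(160,180,240,260),7);shot('side','a6s',(250,230,370,320),6)
E
```

```text
-36 False at -35.3 53.9 17.4 F lane [ 0.2 -0.2  0.8] T [ 0.06 -0.05 -0.01]
-28 False at -27.5 54.0 17.4 F lane [-0.2 -0.4  1.2] T [0.07 0.04 0.02]
-20 False at -19.4 54.0 17.3 F lane [-0.5 -0.2  1.8] T [ 0.08  0.06 -0.02]
-12 False at -11.4 54.0 17.4 F lane [-1.7 -0.5  1.8] T [ 0.05  0.06 -0.02]
19.6917
```

View pics/a6s.png

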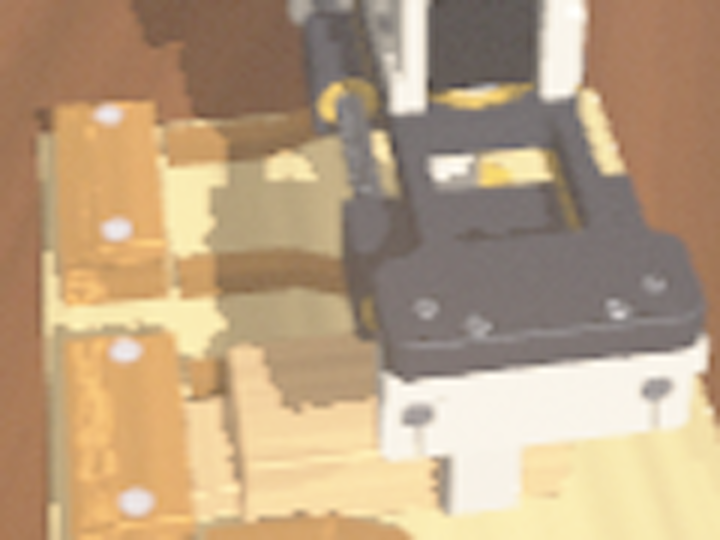

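View pics/a6.png

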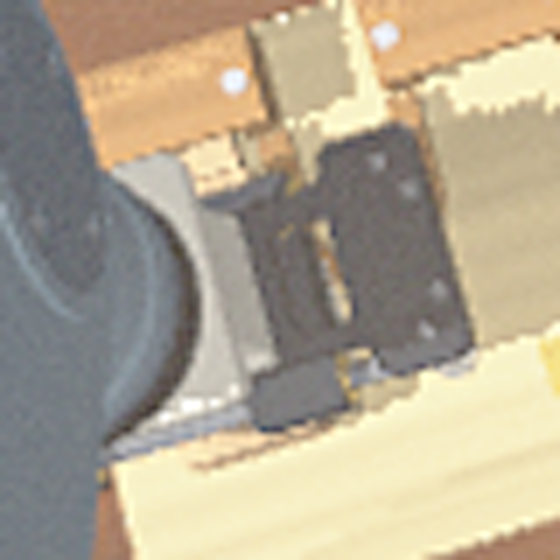

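The tongue is under the bridge with no lateral force. I'll finish the stroke slowly until it meets the stop.

```bash
python3 - <<'E'
from h import *
slide(52,2,[-5,-2,0,2,4],17.3,f=7,speed=12)
print(robot.current_t())
shot('side','a7s',(250,230,370,320),6)
E
```

```text
-5 False at -4.8 54.0 17.3 F lane [-2.  -0.7  3.3] T [ 0.01  0.31 -0.02]
-2 False at -1.3 53.9 17.3 F lane [ 1.1  0.2 -0.9] T [ 0.1  -0.11 -0.01]
0 False at -0.9 54.0 17.1 F lane [-4.  -0.6  2.5] T [-0.19  0.52 -0.05]
2 True at -0.9 54.0 16.9 F lane [-0.  -0.1  4.9] T [ 0.03 -0.16 -0.  ]
21.45
```

View pics/a7s.png

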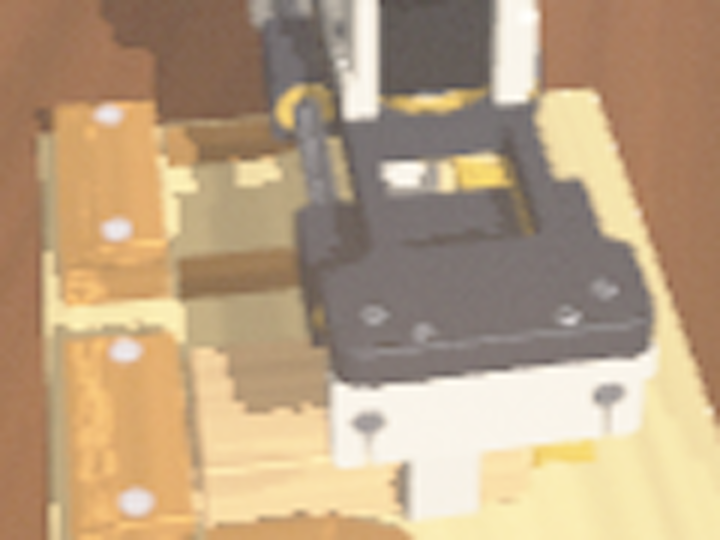

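It stops at -0.9 mm, and the catch force is gone. I'll release, retreat clear and look.

```bash
python3 - <<'E'
from h import *
robot.move_gripper(0.65)
p=robot.current_tcp_pos()
robot.move_linear([p[0],p[1],100],speed=150)
robot.move_ptp([430,60,150],[np.pi,0,0.3])
print(robot.current_t())
shot('top','a8',(155,160,280,280),5); shot('side','a8s',(250,230,370,320),6)
im=robot.get_image('top'); 
cv2.imwrite('pics/a8b.png',cv2.resize(im['img'][190:270,380:460],None,fx=7,fy=7,interpolation=cv2.INTER_CUBIC))
E
```

```text
25.0667
```

View pics/a8.png

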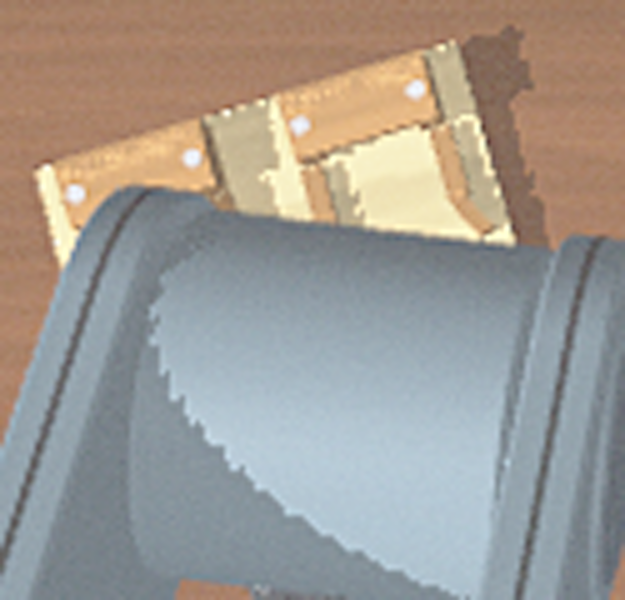

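View pics/a8s.png

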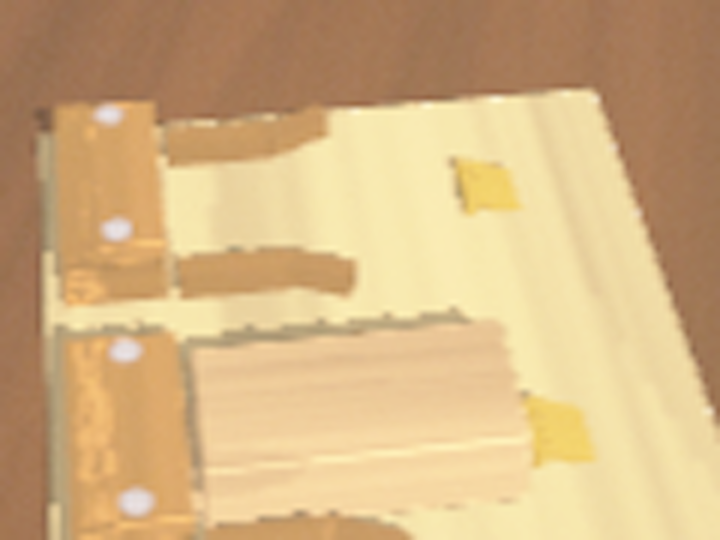

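View pics/a8b.png

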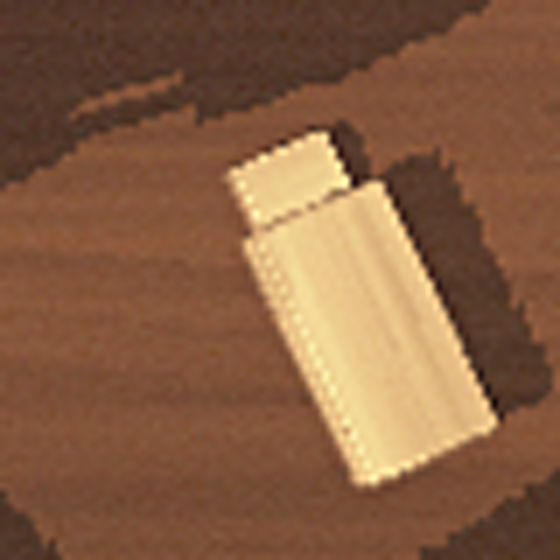

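In the side view, rail A is home with the catch standing behind its plain end at (560,430). Rail B's corners in the crop are plain (376,486), (498,425), shoulder (384,180), (255,236), and tongue end (230,172), (325,130).

```bash
python3 - <<'E'
from h import *
from m2 import meas
import pickle
im=pickle.load(open('a8.pkl','rb'))
mid,yaw=meas(im,380,190,7,[(374,486),(498,425),(384,180),(255,236)],[(230,172),(325,130)])
robot.move_gripper(1.0)
pick(mid,yaw,0)
p=lanepos(-52,-52,2); o=[np.pi,0,wrap(TY+.01)]
robot.move_ptp([*p,55],o)
robot.move_linear([*p,28],speed=80,f_stop=8)
print(robot.current_t(),F(),robot.current_tcp_pos())
shot('top','b3',(175,170,255,250),7);shot('side','b3s',(250,230,370,320),6)
def poly(im,I,x0,y0,k,ps,col,cl=False):
    a=np.array([[( (u+.5-x0)*k-.5),((v+.5-y0)*k-.5)] for u,v in [proj(im,p) for p in ps]]).round().astype(int)
    cv2.polylines(I,[a],cl,col,1)
tw=lambda x,y,z:np.array([*(TQ+TX*x+TN*y),z])
tp=robot.current_tcp_pos(); b=tp[2]-5
L=lambda x,y,z: np.array([*(tp[:2]+TX*(x-GX)+TN*y),b+z])
def draw(im,I,x0,y0,k):
    for sg in (1,-1): poly(im,I,x0,y0,k,[tw(a,-52+sg*w,20) for a,w in [(33,25.5),(0,25.5),(-18,33)]],(0,200,0))
    poly(im,I,x0,y0,k,[L(33,17,10),L(55,17,10),L(55,-17,10),L(33,-17,10)],(255,0,0))
    poly(im,I,x0,y0,k,[L(-55,23,24),L(33,23,24),L(33,-23,24),L(-55,-23,24)],(0,0,255),True)
for f,(x0,y0,x1,y1),k in (('b3',(200,180,244,214),18),('b3s',(270,240,358,300),9)):
    im=pickle.load(open(f+'.pkl','rb')); I=cv2.resize(im['img'][y0:y1,x0:x1],None,fx=k,fy=k,interpolation=cv2.INTER_NEAREST)
    draw(im,I,x0,y0,k); cv2.imwrite('pics/z'+f+'.png',I[:600])
E
```

```text
lens 86.12277659931823 108.73334193139804 w 44.64470266055044 45.95930487640235 yaws 0.4107791425618592 0.40169525034486775
mid [ 481.90499759 -296.07147154]
w 45.8162818669153 [ 456.2 -307.2    5. ] [-0.6 -0.3  1.2]
w 45.7148323922207 [-0.6 -0.1 -1.3] 29.7083
31.8 [-0.1  0.6 -1.5] [474.61060469 125.47263354  27.75608128]
```

View pics/zb3.png

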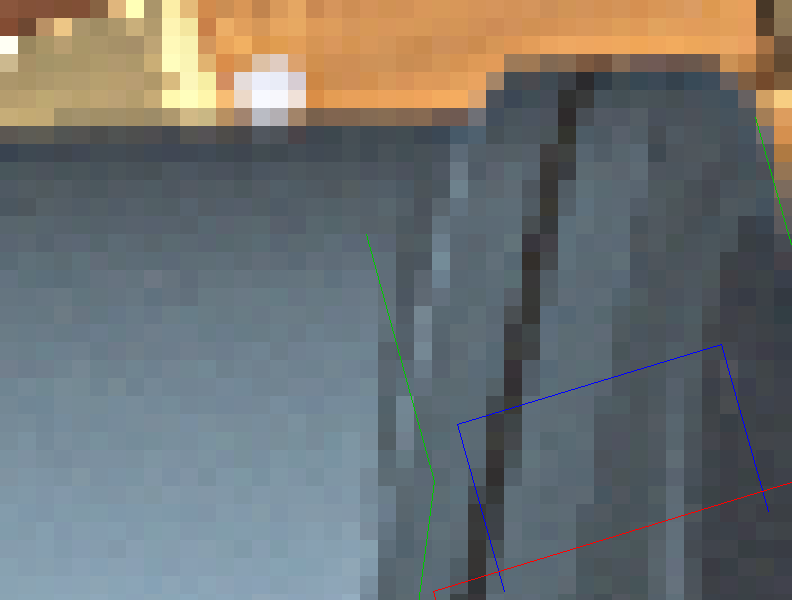

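View pics/zb3s.png

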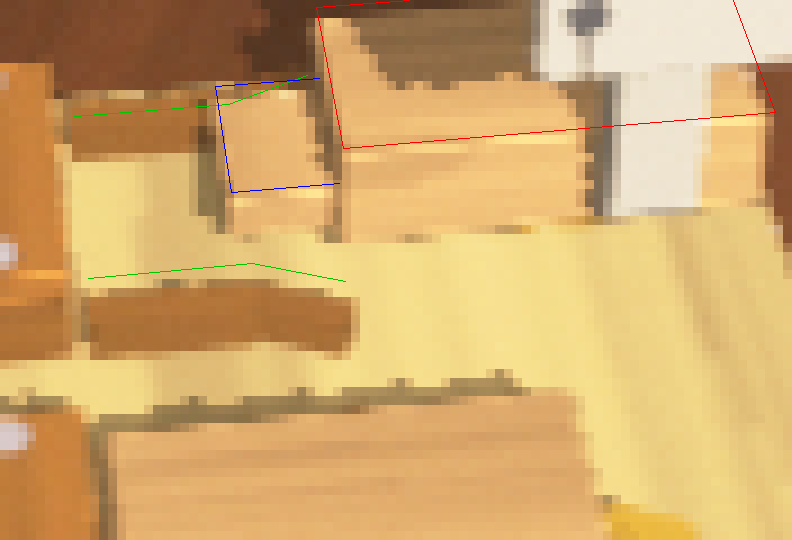

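The arm hides the top view. In the side view the tongue sits between the guides, like lane 1 at the offset that worked, so I'll use the same procedure.

```bash
python3 - <<'E'
from h import *
lower(-52,2,.01,0,z=17.2)
slide(-52,2,[-50.5],17.3,f=15,speed=10)
slide(-52,2,[-44,-36,-28,-20,-12],17.3,f=12,speed=20)
print(robot.current_t())
shot('side','b4s',(250,230,370,320),6)
E
```

```text
lower True [475.2 126.   17. ] [-0.6 -0.3  4.2]
-50.5 False at -50.8 -49.9 17.0 F lane [-0.6 -0.5  1. ] T [-0.13  0.31 -0.01]
-44 False at -43.3 -50.0 17.4 F lane [0.5 0.6 1.3] T [ 0.02  0.14 -0.01]
-36 False at -35.5 -50.1 17.4 F lane [0.3 0.4 0.7] T [0.05 0.14 0.01]
-28 False at -27.5 -50.1 17.4 F lane [0.7 0.4 0.7] T [ 0.02  0.18 -0.01]
-20 False at -19.5 -50.1 17.4 F lane [0.1 0.7 1.3] T [-0.01  0.21  0.03]
-12 False at -11.5 -50.0 17.4 F lane [0.8 0.2 1.3] T [-0.01  0.25 -0.01]
35.55
```

View pics/b4s.png

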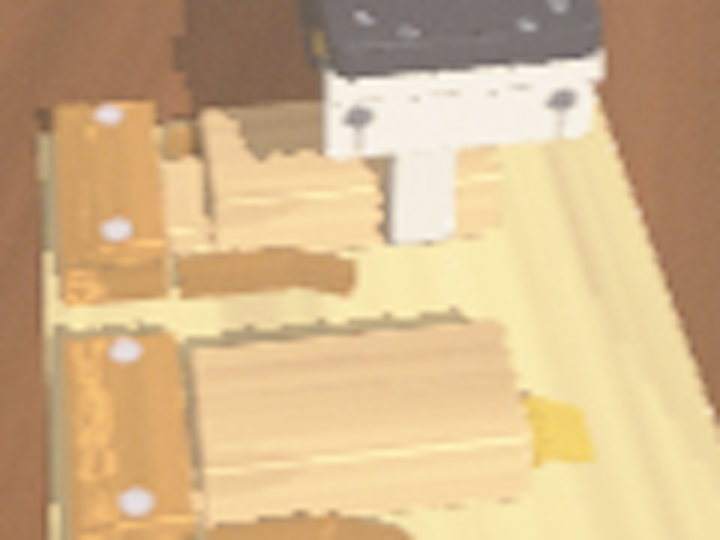

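```bash
python3 - <<'E'
from h import *
slide(-52,2,[-5,-2,0,2,4],17.3,f=7,speed=12)
print(robot.current_t())
shot('side','b5s',(250,230,370,320),6)
E
```

```text
-5 False at -4.8 -50.0 17.3 F lane [-0.9  0.   1.6] T [-0.06  0.36  0.03]
-2 False at -1.7 -50.1 17.2 F lane [ 0.4  0.8 -0.7] T [-0.03  0.22 -0.02]
0 False at -0.3 -49.9 17.1 F lane [-0.8 -0.1 -0.7] T [-0.03  0.39  0.04]
2 True at -0.3 -49.8 17.0 F lane [-0.4 -0.   5.8] T [-0.03  0.12 -0.04]
37.2583
```

View pics/b5s.png

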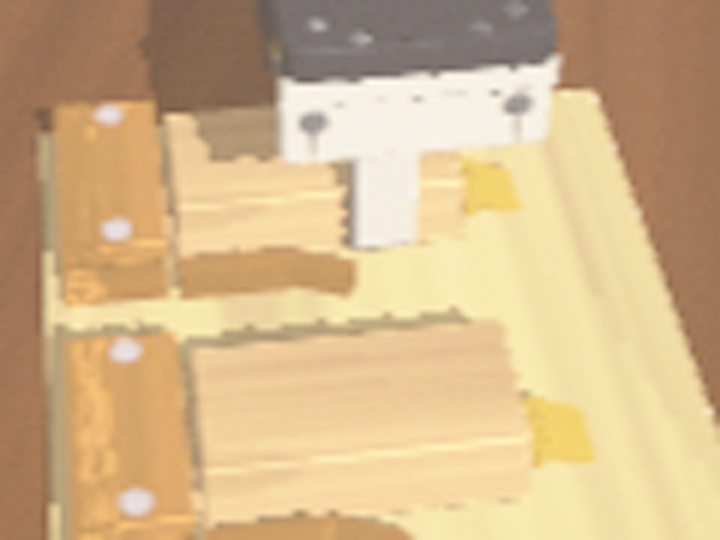

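```bash
python3 - <<'E'
from h import *
robot.move_gripper(0.65)
p=robot.current_tcp_pos()
robot.move_linear([p[0],p[1],110],speed=150)
robot.move_ptp([400,-150,220],[np.pi,0,0.3])
print(robot.current_t())
shot('top','e',(155,160,280,280),5); shot('side','es',(250,230,370,320),6); im=shot('top','ef')
E
```

```text
39.85
```

View pics/e.png

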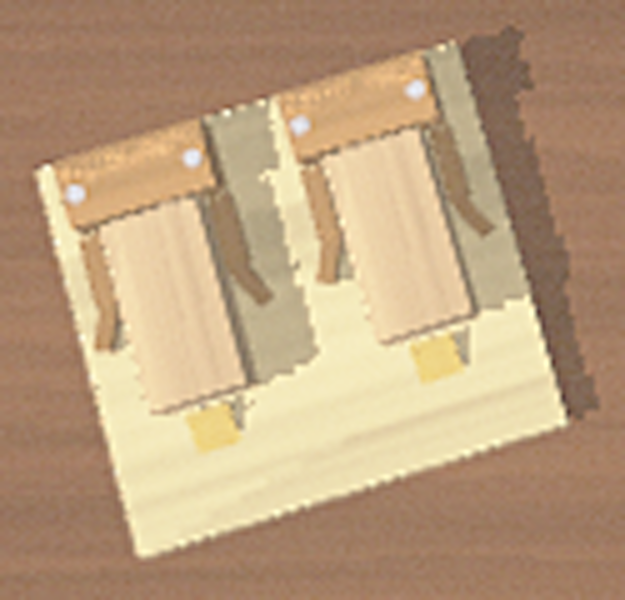

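View pics/es.png

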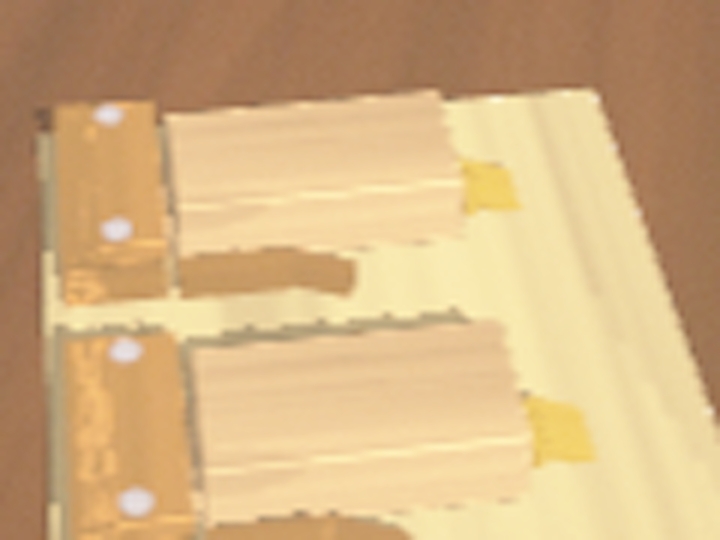

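View pics/ef.png

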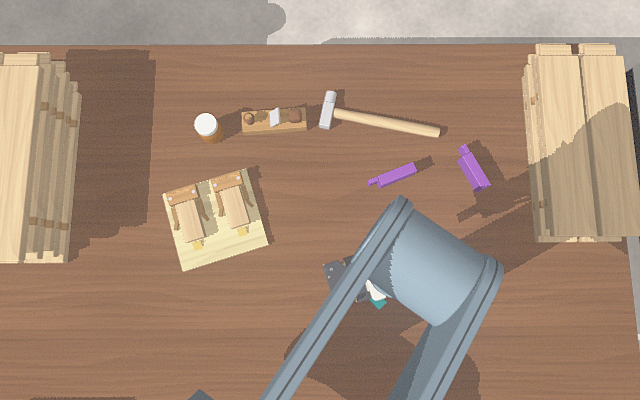

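Both rails sit against the bridges at top-crop (165,200) and (375,150). Both catches are fully visible and cast the same shadow as at the start, at (240,410) and (465,345). The jar, plane, hammer and purple look-alikes haven't moved. I'm handing in.

```bash
python3 - <<'E'
from h import *
print(robot.hand_in(), robot.current_t())
E
```

```text
the job is handed in; nothing more can be done
the job is handed in; nothing more can be done
```

Both rails are in the tray, rail A in the left lane and rail B in the right, and the job was handed in at about 40 s of the 72 s allowed. I tipped each rail onto its flat face, gripped it across its 46 mm width, laid it in its lane and slid it under the bridge until it met the stop.

**Rails:** the last pictures show both lying stepped face up, with the tongue under the bridge and the shoulder close against it. They stopped at -0.9 mm and -0.3 mm by my tray estimate, inside the 3 mm of play.

**Catches:** both are fully visible behind the plain ends and cast the same shadow as at the start. The upward push on the gripper also vanished near the end of each stroke, as it should when a catch springs up.

**Forces:** no side force above about 1 N showed during the slides. The stop contacts were slow and guarded at 7 N.

**Other objects:** the jar, plane, hammer and both purple look-alikes are where they were. The arm hid most of the turquoise look-alike and all of the grey one in the last picture, so I didn't re-check those two.

**What disagreed or misfired:**
- **Lane 1:** the top and side views differed by 2–4 mm on the tongue's sideways position. I corrected by +2 mm, and the slide met no side force.
- **Lane 2:** the arm hid the top view, so I reused the same correction with only the side view to check it.
- **Rail A:** the first two slide attempts stopped at once on the force guard because it was pressed too hard. Raising it about 0.5 mm fixed that.

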